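# Seat the flat cell's cover plate and check its gap with a step gauge

## Robot

A 6-joint arm with a two-finger parallel gripper is mounted at the origin on a cart in front of the work surface, level with it; the furniture and walls round the work are solid. World frame = base frame: x ahead of the robot, y to its left, z up, the work surface at z = 0. Lengths are in m, angles in rad, forces in N, time in s.
With the tool pointing down it reaches from about 0.35 to 0.975 m from the base axis. Payload 17.4 kg.
Tool frame: the origin (TCP) lies between the finger pads; the fingertips stand 14 mm ahead of it and the grasp point (between the pads) lies 5 mm behind it (bot.tips_ahead is the distance from the TCP to the fingertips, in m); x points along the fingers, z is the direction in which the jaws open and shut, and the axes are right-handed (so a half turn about x gives the same grasp; the last joint's range is limited). The gripper opens to 85 mm and grips with 20 to 120 N. Pads are 22 mm wide; open, the fingers measure 114 mm over their backs; the gripper's body (76 mm by 85 mm) begins 54 mm behind the grasp point. The pads swing forward as they close: fully open they stand 13 mm farther back than shut.
Start: joints at [-1.189, 0.116, 1.442, -0, 1.584, -0.038], TCP at [0.275, -0.616, 0.245] pointing down, gripper open.
Joint ranges: [-2.83, 2.83], [-0.83, 2.19], [0.07, 2.5], [-1.14, 4.28], [0.01, 3], [-2.97, 2.97]. Speed limits (rad/s): [1.89, 1.89, 2.22, 3.14, 3.14, 3.14].

## Interface

Orientations are given as a unit quaternion [x, y, z, w].
In Python, from rig import status, imaging, finish_job, bot gives the robot as it stands.
- The arm moves only by the shell command python3 -m crank 'ROWS' [OPENING] [FORCE]. ROWS is JSON, a list that holds one entry, the list of rows, each a list of 4 numbers: the shift along the tool's x, y, z in cm, then the turn about the tool's x in rad. A call has 1 to 5 rows; each row is the pose to reach, as a shift and turn from the pose measured when the call began, along the tool's axes at that moment; what a row does not reach only later rows make up. A row lasts 1/12 s, in which the tool goes at most 41.7 mm and 7.16 degrees, less where a joint would pass 70% of its speed; a pose out of reach is approached as far as the arm can. A call with a gripper value outside its range is refused whole. OPENING is the opening in per cent of the stroke, from 0 (shut) to 100 (fully open), set as the call begins (- or left out, the last holds). The fingers move at their own pace and stop on an object; FORCE is the grip in N (left out, the last holds). Time passes only in rows, so rows that repeat a pose let the fingers close. It gives the time, the measured TCP pose, the force and the opening at its end, in the units of the state.
- status.read_state(): the state, without advancing time (a new reading comes with each control period).
- imaging.camera(name): name is "scene" or "top" or "wrist"; returns a dict with "pixels" (480x640x3 uint8, blue, green, red), "mtx" (3x3 intrinsics, pixels), "R" (3x3) and "t" (3): a world point X has camera coordinates R X + t; the wrist camera has in their place "mount" (4x4, takes a point from camera to tool coordinates, whose origin is the TCP and whose axes are the tool frame's). Camera axes: x right, y down, z forward; pixel columns grow to the right and rows downward; lengths in m; the calibration is good to about 2 mm. A picture is of the moment at which its call begins: read the wrist's pose just before it. There is no depth.
- finish_job(): hands the job in, once; it reports no verdict.
The state is a dict: "time": time; "joints": joint angles; "joint_vel": joint speeds; "joint_torque": joint torques, N m; "ee_pos": TCP position; "tool_rot": TCP orientation; "wrist_force": force on the tool from outside, world axes, zero at the start; "ft_torque": the same for the moment, N m; "width": opening from 0.0 (shut) to 1.0 (fully open).
Only numpy, scipy, OpenCV 4.12 (cv2) and the standard library are available. Lean on these libraries where they do the work, as an engineer would, in place of code of your own. Each camera call takes 0.05 s, during which the arm holds its last target.

## Task

Press the raised front edge of the blue cover plate down until it clicks under both ball catches and lies level in the flat cell. Then pick up the step gauge by its yellow handle, and slide its blade straight in from the open front, through the gap under the cover, until it drags snugly against the cover with the red line at the cover's front edge. Finish while still holding the gauge there, still and by its handle, with the cover still clicked in, and without disturbing the jars round about.

Things in the scene. Friction and masses are not known exactly. Their poses are not given: they have to be found in the camera images.
- cell: Flat cell: dark steel block fixed on the bench, 118 (x) x 120 (y) x 48 mm high. Origin: centre of its underside, z up; open front looks along its -x, so the blade goes in along +x. Its floor (the lower plate) is 24 mm above the bench. Side walls (inner faces 93 mm apart, ending about level with the cover's front edge) and back wall reach 48 mm above the bench.
- cell_mouth (a point): Point on the cell's floor at the middle of the gap's mouth, below the front edge of the seated cover, 24 mm above the bench. Axes as the cell's: x into the gap, z up. In front of it the floor runs out 24 mm as a bare sill. Behind it two aluminium rails, 5 mm high and 61 mm apart, carry the cover's sides, so the gap is 5 mm high, 61 mm wide.
- cover: Loose blue cover plate 80 (x) x 90 (y) x 6 mm, 0.25 kg, rounded edges. Origin: centre of its underside; axes as the cell's when seated. At the start its back edge is on the rails and its front edge rests on two sprung ball catches in the side walls, about 11 mm too high (tilted about 0.16 rad). Seated, its underside is 29 mm and its top 35 mm above the bench.
- cover_press (a point): Centre of the small white disc on the cover's top, on its centre line, 18 mm behind its front edge: where to press straight down. The two ball catches are in line with it; about 3 to 6 N snaps the cover past them (it sinks about 10 mm there), and they then hold it down.
- gauge: Step gauge, 0.15 kg, flat on the bench: steel blade 100 long (x), 36 mm wide (y). Origin: centre of the underside, under the red line; x points to the tip. From the tip it is 2.5 mm thick for 22 mm, then its top ramps up over 16 mm to 6.5 mm, thick to the rear end. The thin end enters the gap freely, the ramp lifts the sprung cover 1.5 to 2 mm, the thick part drags (4 to 12 N; on the ramp up to 25).
- gauge_grip (a point): Where to grip the yellow upright handle, 35 mm behind the gauge's origin, 34 mm above the blade's underside. The handle is 30 mm long (x), 14 mm thick (y), and reaches from 6.5 to 50.5 mm above the underside; grip it across y, from above. Axes as the gauge's.
- gauge_line (a point): Middle of the red line across the top of the blade, 50 mm behind the tip, 6.5 mm above the blade's underside, right above the gauge's origin.
- gauge_tip (a point): Middle of the blade's front end, at its underside, 50 mm ahead of the gauge's origin.
- jar_black_d: Bystander to leave alone: clear jar with black lid, 66 mm wide, 116 mm high. Origin: centre of its underside.
- jar_yellow_l: Bystander to leave alone: jar with a blue lid and yellow label, 62 mm wide, 127 mm high. Origin: centre of its underside.
- amber: Bystander to leave alone: small brown jar with a red lid, 48 mm wide, 75 mm high. Origin: centre of its underside.

How it is judged:
By the outcome, as a careful person would: the job done as asked, in the order asked, and still so for the second after the job is handed in, while the arm keeps its last pose, push and grip.
It also fails if it takes over 45 s, if anything falls off the work surface, if the arm or the gripper's body presses on something with over 40 N, if the wrist force passes 120 N, or if a joint passes its speed limit or range.

## Working session

There is one attempt and no reset: what is moved stays moved. The work goes in short steps, Python scripts to look and compute and a shell command to move; the robot and the scene stay as the last step left them, time stands still between calls to the robot, and variables do not carry over. Pictures are saved under pics/ and viewed, and the job is handed in when it is done.

```bash
ls; mkdir -p pics
python3 - <<'E'
from rig import status, imaging, bot
import cv2
s=status.read_state();print({k:s[k] for k in('time','ee_pos','tool_rot','wrist_force','width')}, bot.tips_ahead)
for n in("scene","top"):
    c=imaging.camera(n);cv2.imwrite(f"pics/{n}0.png",c["pixels"]);print(n,c["mtx"],c["R"],c["t"])
c=imaging.camera("wrist");print(c["mount"])
E
```

```text
pics
{'time': 0.0, 'ee_pos': array([ 0.27500827, -0.61624531,  0.24454478]), 'tool_rot': array([ 0.38509964,  0.59353666, -0.38463409,  0.59284831]), 'wrist_force': array([0.5574505 , 0.71137985, 0.20540257]), 'width': 0.9973510155681429} 0.014
scene [[581.71943399   0.         320.39923195]
 [  0.         581.71943399 241.03425974]
 [  0.           0.           1.        ]] [[-0.82450294 -0.5653912   0.02297163]
 [-0.25027399  0.32796045 -0.91093626]
 [ 0.50750156 -0.75681883 -0.41190707]] [0.45500143 0.20583159 0.79295183]
top [[574.36680027   0.         312.6887815 ]
 [  0.         574.36680027 242.1476269 ]
 [  0.           0.           1.        ]] [[ 0.02212276 -0.99973551  0.00628401]
 [-0.98437303 -0.02288031 -0.17460306]
 [ 0.17470066 -0.00232311 -0.98461885]] [-0.02399264  0.5573486   1.01115889]
[[ 3.75004229e-04 -3.22415718e-01  9.46598101e-01 -1.28761539e-01]
 [-6.54815138e-04 -9.46598043e-01 -3.22415439e-01  8.13387277e-02]
 [ 9.99999715e-01 -4.98939613e-04 -5.66100963e-04 -1.18416303e-03]
 [ 0.00000000e+00  0.00000000e+00  0.00000000e+00  1.00000000e+00]]
```

View pics/scene0.png

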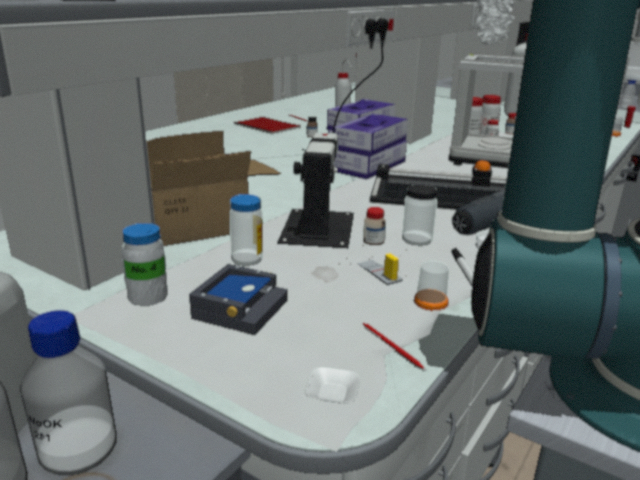

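View pics/top0.png

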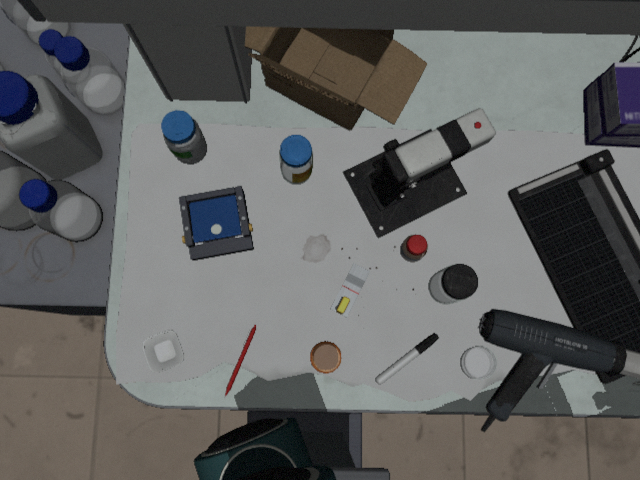

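```bash
python3 - <<'E'
import cv2,numpy as np
a=cv2.imread("pics/top0.png")
cv2.imwrite("pics/z1.png",np.hstack([cv2.resize(a[175:270,170:265],(400,400),interpolation=2),cv2.resize(a[250:330,310:390],(400,400),interpolation=2)]))
b=cv2.imread("pics/scene0.png")
cv2.imwrite("pics/z2.png",np.hstack([cv2.resize(b[245:345,180:300],(480,400),interpolation=2),cv2.resize(b[240:300,350:410],(320,320),interpolation=2)]) if 0 else cv2.resize(b[245:345,180:300],(720,600),interpolation=2))
cv2.imwrite("pics/z3.png",cv2.resize(b[240:300,350:410],(600,600),interpolation=2))
E
cat > h.py <<'E'
import numpy as np
from rig import status,imaging
from scipy.spatial.transform import Rotation as Ro
MT=dict(top=(np.array([[574.3668,0,312.68878],[0,574.3668,242.14763],[0,0,1]]),np.array([[0.02212276,-0.99973551,0.00628401],[-0.98437303,-0.02288031,-0.17460306],[0.17470066,-0.00232311,-0.98461885]]),np.array([-0.02399264,0.5573486,1.01115889])),
scene=(np.array([[581.71943,0,320.39923],[0,581.71943,241.03426],[0,0,1]]),np.array([[-0.82450294,-0.5653912,0.02297163],[-0.25027399,0.32796045,-0.91093626],[0.50750156,-0.75681883,-0.41190707]]),np.array([0.45500143,0.20583159,0.79295183])))
def ray(c,u,v):
    K,R,t=MT[c]; return -R.T@t, R.T@np.linalg.solve(K,[u,v,1.])
def onz(c,u,v,z):
    o,d=ray(c,u,v); return o+d*(z-o[2])/d[2]
def proj(c,X):
    K,R,t=MT[c]; p=K@(R@np.asarray(X,float)+t); return p[:2]/p[2]
def wcam():
    s=status.read_state(); c=imaging.camera("wrist")
    R=Ro.from_quat(s["tool_rot"]).as_matrix(); M=c["mount"]
    return c["pixels"],c["mtx"],R@M[:3,:3],R@M[:3,3]+s["ee_pos"]   # cam->world
def wonz(K,Rw,o,u,v,z):
    d=Rw@np.linalg.solve(K,[u,v,1.]); return o+d*(z-o[2])/d[2]
E
```

```text
(no output)
```

View pics/z1.png

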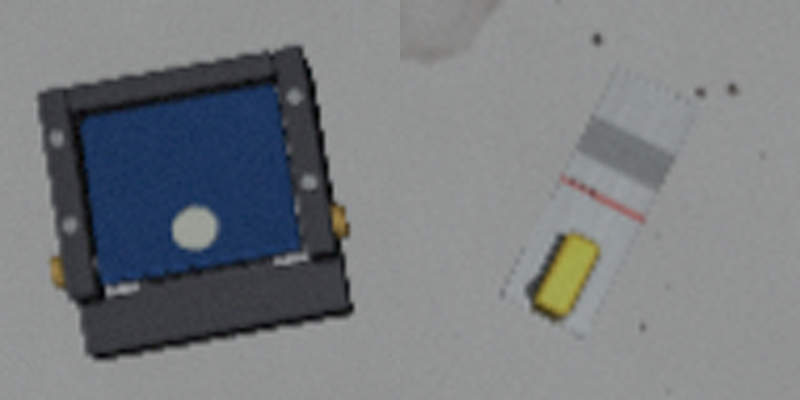

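View pics/z2.png

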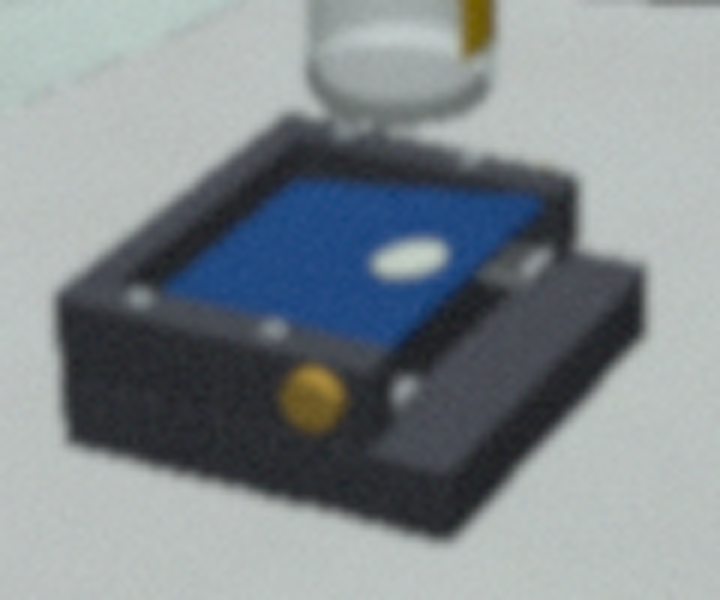

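View pics/z3.png

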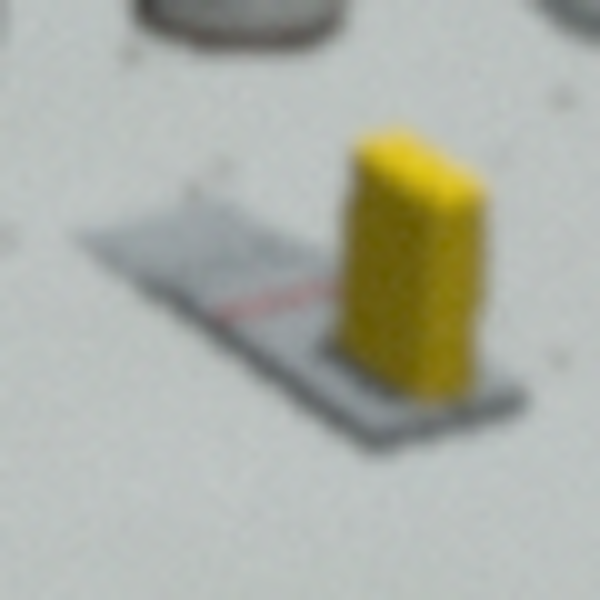

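Run:
```python
from h import *
import cv2
def L(x,y,z): return onz("top",170+x/4.2105-.4,175+y/4.2105-.4,z)
def G(x,y,z): return onz("top",310+(x-400)/5-.4,250+y/5-.4,z)
np.set_printoptions(precision=4,suppress=True)
A=dict(bl=L(40,93,.048),br=L(302,47,.048),sl=L(93,357,.024),sr=L(352,312,.024),disc=L(195,228,.0435),
 tl=G(617,68,.0025),tr=G(700,100,.0025),rl=G(503,296,.0065),rr=G(585,338,.0065),l1=G(563,179,.0065),l2=G(645,219,.0065))
for k in A: print(k,A[k])
n=lambda p,q:(np.linalg.norm((A[p]-A[q])[:2]),)
dy=A['bl']-A['br'];dx=(A['bl']+A['br']-A['sl']-A['sr'])/2
yaw1=np.arctan2(-dy[0],dy[1]);yaw2=np.arctan2(dx[1],dx[0])
print("cell w",n('bl','br'),n('sl','sr'),"len",np.linalg.norm(dx[:2]),yaw1,yaw2,np.arctan2(-(A['sl']-A['sr'])[0],(A['sl']-A['sr'])[1]))
gx=(A['tl']+A['tr']-A['rl']-A['rr'])/2; d=A['tl']-A['tr'];e=A['rl']-A['rr'];l=A['l1']-A['l2']
print("gauge",np.linalg.norm(gx[:2]),n('tl','tr'),n('rl','rr'),n('l1','l2'),np.arctan2(gx[1],gx[0]),[np.arctan2(-q[0],q[1]) for q in(d,e,l)])
b=cv2.imread("pics/scene0.png").astype(int)
for nme in("top","scene"):
    im=cv2.cvtColor(cv2.imread(f"pics/{nme}0.png"),cv2.COLOR_BGR2HSV)
    for lab,lo,hi,box in(("disc",(0,0,140),(180,60,255),(195,240,210,250) if nme=="top" else (235,262,280,298)),("yel",(20,120,0),(35,255,255),(325,285,365,320) if nme=="top" else (375,245,405,290))):
        x0,y0,x1,y1=box
        if lab=="disc": x0,y0,x1,y1=(205,218,228,242) if nme=="top" else (238,282,258,296)
        m=cv2.inRange(im[y0:y1,x0:x1],lo,hi);ys,xs=np.nonzero(m);print(nme,lab,xs.mean()+x0,ys.mean()+y0,len(xs),(xs.min()+x0,xs.max()+x0,ys.min()+y0,ys.max()+y0))
```

```text
bl [0.6385 0.2405 0.048 ]
br [0.6624 0.1251 0.048 ]
sl [0.5241 0.215  0.024 ]
sr [0.5471 0.1004 0.024 ]
disc [0.5799 0.1693 0.0435]
tl [ 0.5268 -0.0896  0.0025]
tr [ 0.5152 -0.1215  0.0025]
rl [ 0.4386 -0.0472  0.0065]
rr [ 0.4236 -0.0783  0.0065]
l1 [ 0.4833 -0.0692  0.0065]
l2 [ 0.4689 -0.1005  0.0065]
cell w (np.float64(0.11784844607875025),) (np.float64(0.11687614858139916),) len 0.11761406518834897 0.2041800295206824 0.21474723287392025 0.1981014553508524
gauge 0.09955237963688086 (np.float64(0.033943663708774885),) (np.float64(0.03450447632507224),) (np.float64(0.03442342709032936),) -0.4443127502779834 [np.float64(-0.34958534418822884), np.float64(-0.4499659671711099), np.float64(-0.43368354680504045)]
top disc 215.7246376811594 228.85507246376812 69 (np.int64(211), np.int64(220), np.int64(225), np.int64(233))
top yel 342.625 304.64166666666665 120 (np.int64(337), np.int64(349), np.int64(297), np.int64(312))
scene disc 247.80701754385964 287.64912280701753 57 (np.int64(242), np.int64(253), np.int64(285), np.int64(290))
scene yel 390.8259385665529 266.518771331058 293 (np.int64(384), np.int64(397), np.int64(254), np.int64(279))
```

```bash
cat >> h.py <<'E'
def plan(P,yaw=None,show=True):
    """shift in tool cm to bring TCP to P; yaw = desired heading of jaw axis z (mod pi) """
    s=status.read_state();R=Ro.from_quat(s["tool_rot"]).as_matrix()
    d=R.T@(np.asarray(P)-s["ee_pos"])*100
    out=[round(float(v),2) for v in d]
    if yaw is not None:
        z=R[:,2]; cur=np.arctan2(z[1],z[0]); 
        # turn about tool x (pointing down): positive turn = negative world yaw
        dy=(yaw-cur+np.pi/2)%np.pi-np.pi/2; sg=np.sign(R[2,0]); out.append(round(float(sg*dy),3))
    if show: print("t",round(s["time"],2),"pos",np.round(s["ee_pos"],4),"F",np.round(s["wrist_force"],1),"w",round(s["width"],3),"shift",out)
    return out
def tri(p,q):
    a,d=ray("top",*p);b,e=ray("scene",*q)
    k=np.linalg.lstsq(np.c_[d,-e],b-a,rcond=None)[0];x,y=a+d*k[0],b+e*k[1]
    return (x+y)/2,np.linalg.norm(x-y)
E
python3 - <<'E'
from h import *
np.set_printoptions(precision=4,suppress=True)
R=Ro.from_quat(status.read_state()["tool_rot"]).as_matrix();print(R)
print(tri((215.72,228.86),(247.8,287.65)))
c=np.array([.593,.170,0]);
for y in(.2,):
  for X in ([-17,0,43.5],[-59,60,24],[-59,-60,24],[59,60,48],[59,-60,48]):
    X=np.array(X)/1000;w=c+np.array([X[0]*np.cos(y)-X[1]*np.sin(y),X[0]*np.sin(y)+X[1]*np.cos(y),X[2]]);print(proj("scene",w),proj("top",w))
plan([.58,.169,.20],.204+np.pi/2)
E
```

```text
[[-0.0003  0.9132  0.4076]
 [ 0.0008  0.4076 -0.9132]
 [-1.      0.     -0.0009]]
(array([0.5793, 0.1694, 0.0451]), np.float64(7.707374134472762e-05))
[250.3281 288.372 ] [217.2603 230.6501]
[255.5327 322.7384] [190.5702 259.7829]
[289.8375 288.0642] [253.7143 248.6904]
[189.0662 292.565 ] [179.0996 196.4874]
[228.9338 261.9517] [242.4946 185.6194]
t 0.15 pos [ 0.2751 -0.6163  0.2447] F [ 0.9 -0.4  0.2] w 1.001 shift [4.53, 59.85, -59.27, 0.216]
```

```bash
python3 -m crank '[[[0,3,-3,0.05],[0,5.9,-5.9,0.1],[0,8.8,-8.8,0.15],[0,11.7,-11.7,0.2],[0,14.6,-14.6,0.216]]]' 0 60; python3 -c "
from h import *
plan([.58,.169,.20],.204+np.pi/2)"
```

```text
time: 0.57
ee_pos: [0.349, -0.4216, 0.2445]
tool_rot: [0.448, 0.548, -0.447, 0.547]
wrist_force: [0.9, 0.8, 0.6]
width: 0.299
t 0.57 pos [ 0.349  -0.4216  0.2445] F [0.9 0.8 0.6] w 0.299 shift [4.51, 34.39, -53.28, -0.004]
```

```bash
python3 -m crank '[[[0.4,2.2,-3.4],[0.8,4.4,-6.8],[1.2,6.6,-10.2],[1.6,8.8,-13.6],[2,11,-17]]]' || python3 -m crank '[[[0.4,2.2,-3.4,0],[0.8,4.4,-6.8,0],[1.2,6.6,-10.2,0],[1.6,8.8,-13.6,0],[2,11,-17,0]]]'; python3 -m crank '[[[0.4,2.2,-3.4,0],[0.8,4.4,-6.8,0],[1.2,6.6,-10.2,0],[1.6,8.8,-13.6,0],[2,11,-17,0]]]'; python3 -c "
from h import *
plan([.58,.169,.20],.204+np.pi/2)"
```

```text
time: 0.98
ee_pos: [0.4231, -0.2312, 0.2245]
tool_rot: [0.448, 0.548, -0.447, 0.547]
wrist_force: [0.6, -0.2, -0.2]
width: -0.004
time: 1.4
ee_pos: [0.4973, -0.0406, 0.2046]
tool_rot: [0.448, 0.548, -0.447, 0.547]
wrist_force: [-0.0, -0.7, -0.7]
width: 0.002
t 1.4 pos [ 0.4973 -0.0406  0.2046] F [-0.  -0.7 -0.7] w 0.002 shift [0.48, 12.27, -18.9, -0.004]$[0][0]: bad value
```

```bash
python3 -m crank '[[[0.1,2.5,-3.8,0],[0.2,4.9,-7.6,0],[0.3,7.4,-11.4,0],[0.4,9.8,-15.2,0],[0.5,12.3,-18.9,0]]]'; python3 -m crank '[[[0,0,0,0]]]';python3 - <<'E'
from h import *
import cv2
plan([.58,.169,.20],.204+np.pi/2)
im,K,R,o=wcam();cv2.imwrite("pics/w1.png",im);np.savez("w1.npz",K=K,R=R,o=o)
E
```

```text
time: 1.82
ee_pos: [0.5732, 0.1536, 0.2001]
tool_rot: [0.448, 0.548, -0.447, 0.547]
wrist_force: [1.6, -0.3, -0.2]
width: 0.001
time: 1.9
ee_pos: [0.5742, 0.1587, 0.199]
tool_rot: [0.447, 0.549, -0.446, 0.548]
wrist_force: [0.4, -0.6, 0.1]
width: -0.001
t 1.9 pos [0.5742 0.1587 0.199 ] F [ 0.4 -0.6  0.1] w -0.001 shift [-0.1, 0.77, -0.89, -0.0]
```

View pics/w1.png

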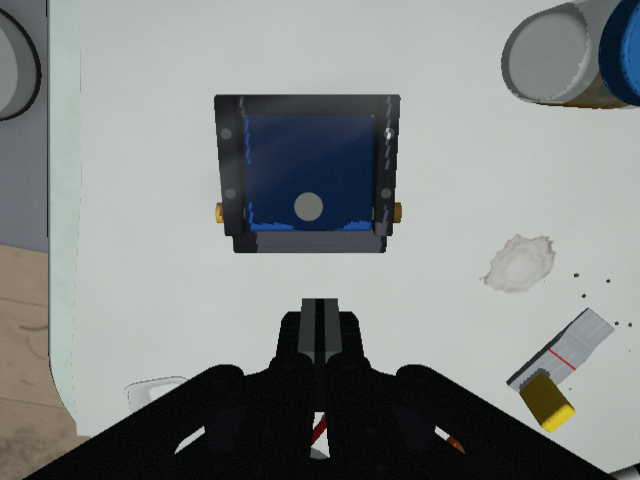

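Run:
```python
from h import *
import cv2
np.set_printoptions(precision=4,suppress=True)
d=np.load("w1.npz");f=lambda u,v,z:wonz(d["K"],d["R"],d["o"],u,v,z)
im=cv2.imread("pics/w1.png")
cv2.imwrite("pics/w1z.png",cv2.resize(im[85:260,205:410],(800,683)[:2] if 0 else (702,600),interpolation=2))
cv2.imwrite("pics/w1g.png",cv2.resize(im[300:440,500:640],(600,600),interpolation=2))
p=[f(215,95,.048),f(400,95,.048),f(234,252,.024),f(386,252,.024)];print(np.array(p))
print("disc",f(308.5,206.5,.045),"line",f(550,349,.0065),f(574,370,.0065))
```

```text
[[0.6386 0.2412 0.048 ]
 [0.6624 0.1259 0.048 ]
 [0.5245 0.218  0.024 ]
 [0.5486 0.1017 0.024 ]]
disc [0.578  0.1686 0.045 ] line [ 0.482  -0.0701  0.0065] [ 0.4654 -0.0999  0.0065]
```

View pics/w1z.png

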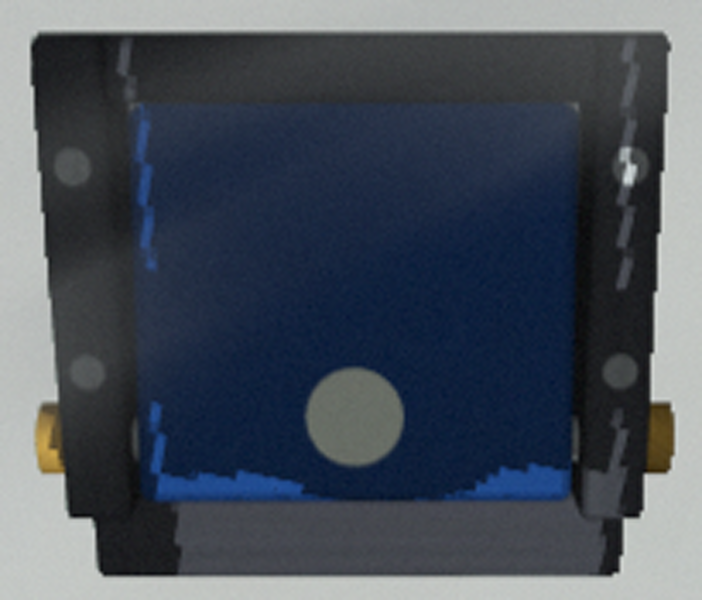

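View pics/w1g.png

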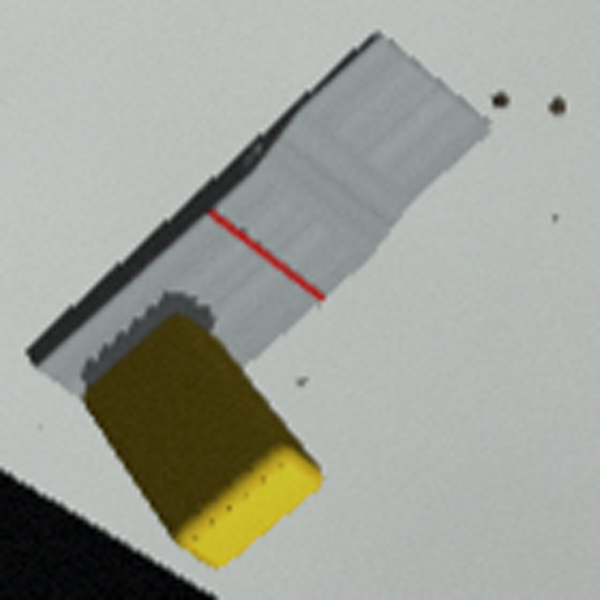

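```bash
python3 -c "
from h import *
plan([.578,.1688,.07],.204+np.pi/2)"
```

```text
t 1.95 pos [0.5735 0.1567 0.1989] F [-0.4  0.4 -0.1] w -0.002 shift [12.9, 0.7, -1.08, -0.0]
```

```bash
python3 -m crank '[[[3,0.4,-0.6,0],[6.5,0.7,-1.08,0],[10,0.7,-1.08,0],[12.5,0.7,-1.08,0],[12.9,0.7,-1.08,0]]]'; python3 -m crank '[[[0.1,0,0,0],[0.1,0,0,0]]]'; python3 -c "
from h import *
plan([.578,.1688,.058],.204+np.pi/2)"
```

```text
time: 2.37
ee_pos: [0.5756, 0.1676, 0.0649]
tool_rot: [0.445, 0.55, -0.449, 0.546]
wrist_force: [-0.0, -0.5, -0.2]
width: 0.002
time: 2.53
ee_pos: [0.5755, 0.1669, 0.0644]
tool_rot: [0.445, 0.55, -0.449, 0.546]
wrist_force: [-0.5, 0.0, 0.2]
width: 0.001
t 2.53 pos [0.5755 0.1669 0.0644] F [-0.5  0.   0.2] w 0.001 shift [0.64, 0.29, -0.13, -0.001]
```

```bash
python3 -m crank '[[[0.2,0.28,-0.13,0],[0.4,0.28,-0.13,0],[0.6,0.28,-0.13,0],[0.6,0.28,-0.13,0]]]'; python3 -m crank '[[[0.15,0,0,0],[0.3,0,0,0],[0.3,0,0,0]]]';python3 -m crank '[[[0.15,0,0,0],[0.3,0,0,0],[0.3,0,0,0]]]'
```

```text
time: 2.87
ee_pos: [0.5784, 0.1688, 0.059]
tool_rot: [0.445, 0.55, -0.449, 0.546]
wrist_force: [1.9, 0.3, 1.3]
width: 0.002
time: 3.12
ee_pos: [0.5783, 0.1689, 0.0559]
tool_rot: [0.445, 0.55, -0.449, 0.546]
wrist_force: [0.2, -0.0, -0.2]
width: -0.001
time: 3.37
ee_pos: [0.578, 0.1688, 0.0522]
tool_rot: [0.445, 0.55, -0.449, 0.546]
wrist_force: [-0.1, 0.3, -0.2]
width: -0.001
```

```bash
python3 -m crank '[[[0.15,0,0,0],[0.3,0,0,0],[0.3,0,0,0]]]';python3 -m crank '[[[0.1,0,0,0],[0.2,0,0,0],[0.2,0,0,0]]]'
python3 - <<'E'
from h import *
import cv2
im=imaging.camera("scene")["pixels"]
cv2.imwrite("pics/s1.png",cv2.resize(im[215:345,160:320],(800,650)[:2] if 0 else (738,600),interpolation=2))
E
```

```text
time: 3.62
ee_pos: [0.5779, 0.1688, 0.0492]
tool_rot: [0.445, 0.55, -0.449, 0.546]
wrist_force: [0.5, 1.0, -0.7]
width: 0.001
time: 3.87
ee_pos: [0.5781, 0.1688, 0.049]
tool_rot: [0.445, 0.55, -0.449, 0.546]
wrist_force: [-11.3, -3.2, 21.6]
width: 0.001
```

View pics/s1.png

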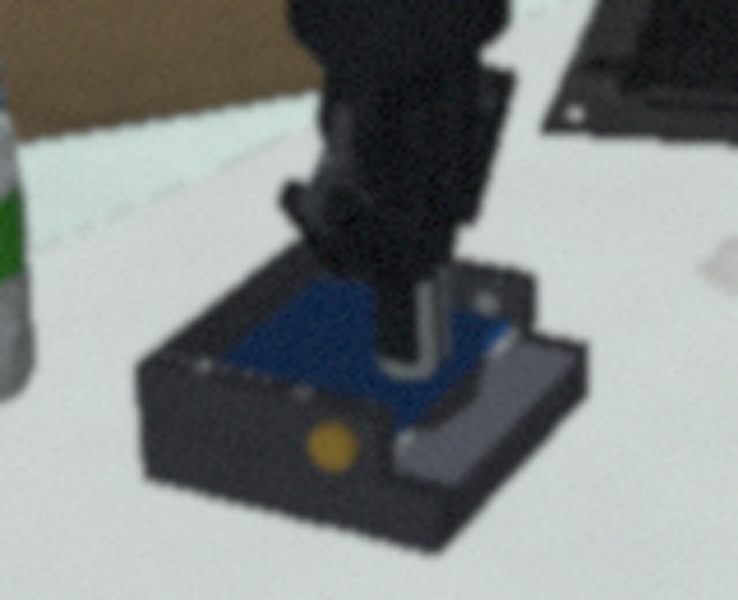

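```bash
python3 -m crank '[[[-0.5,0,0,0],[-2,0,0,0],[-5,0,0,0],[-8.5,0,0,0],[-12,0,0,0]]]' 100 ; python3 -c "
from h import *
plan([.4433,-.0701,.19],-.44+np.pi/2)"
```

```text
time: 4.33
ee_pos: [0.5786, 0.1688, 0.1698]
tool_rot: [0.444, 0.55, -0.449, 0.546]
wrist_force: [0.6, -0.6, -1.1]
width: 0.709
t 4.33 pos [0.5786 0.1688 0.1698] F [ 0.6 -0.6 -1.1] w 0.709 shift [-1.87, -18.08, 20.67, 0.643]
```

```bash
python3 -m crank '[[[-1,-2.6,3,0.12],[-1.9,-5.2,6,0.24],[-1.9,-7.8,9,0.36],[-1.9,-10.4,12,0.48],[-1.9,-13,15,0.58]]]' 100 ; python3 -c "
from h import *
plan([.4433,-.0701,.19],-.44+np.pi/2)"
```

```text
time: 4.75
ee_pos: [0.4805, -0.0054, 0.1899]
tool_rot: [-0.583, -0.397, 0.589, -0.395]
wrist_force: [0.4, -1.3, 0.1]
width: 0.999
t 4.75 pos [ 0.4805 -0.0054  0.1899] F [ 0.4 -1.3  0.1] w 0.999 shift [0.03, -1.03, 7.39, 0.057]
```

```bash
python3 -m crank '[[[0,-0.5,3.7,0.05],[0,-1,6.5,0.057],[0,-1.03,7.39,0.057],[0,-1.03,7.39,0.057]]]' 100
python3 - <<'E'
from h import *
import cv2
plan([.4433,-.0701,.19],-.44+np.pi/2)
im,K,R,o=wcam();cv2.imwrite("pics/w2.png",im);np.savez("w2.npz",K=K,R=R,o=o)
im=imaging.camera("scene")["pixels"]
cv2.imwrite("pics/s2.png",cv2.resize(im[245:345,180:300],(720,600),interpolation=2))
E
```

```text
time: 5.08
ee_pos: [0.4427, -0.0716, 0.1906]
tool_rot: [-0.595, -0.379, 0.6, -0.377]
wrist_force: [0.7, 0.8, -0.4]
width: 1.002
t 5.08 pos [ 0.4427 -0.0716  0.1906] F [ 0.7  0.8 -0.4] w 1.002 shift [0.06, -0.01, -0.16, -0.002]
```

View pics/w2.png

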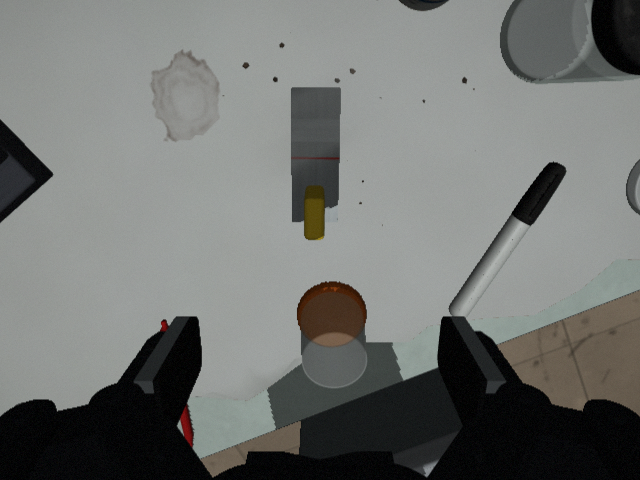

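View pics/s2.png

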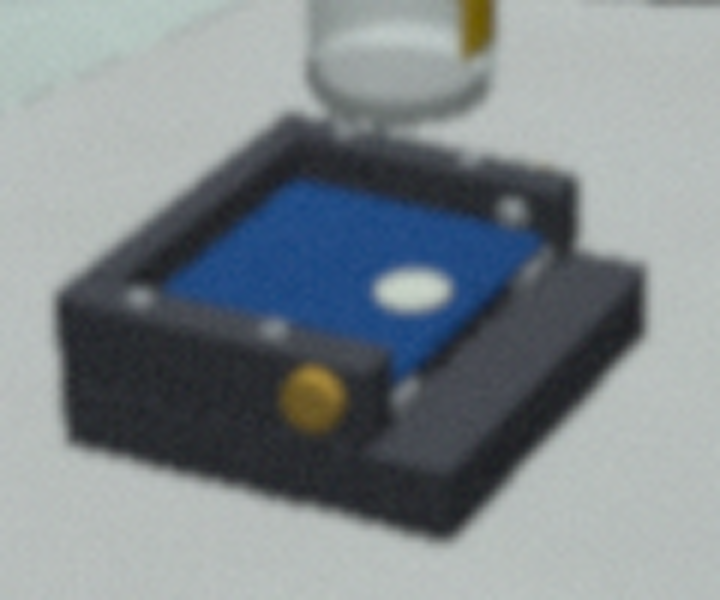

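Run:
```python
from h import *
import cv2
np.set_printoptions(precision=4,suppress=True)
d=np.load("w2.npz");f=lambda u,v,z:wonz(d["K"],d["R"],d["o"],u,v,z)
im=cv2.imread("pics/w2.png");h=cv2.cvtColor(im,cv2.COLOR_BGR2HSV)
b=im.astype(int);m=((b[...,2]-b[...,1]>40)&(b[...,1]-b[...,0]<25)).astype(np.uint8);m[:140]=0;m[175:]=0;m[:,:280]=0;m[:,350:]=0
ys,xs=np.nonzero(m);k=np.polyfit(xs,ys,1);x0,x1=xs.min()-.5,xs.max()+.5;print(x0,x1,k,len(xs))
a,c=f(x0,k[0]*x0+k[1],.0065),f(x1,k[0]*x1+k[1],.0065)
L=(a+c)/2;e=a-c;yaw=np.arctan2(-e[0],e[1]);print("line",L,np.linalg.norm(e),yaw)
t=(f(291.5,88,.0025)+f(340,88,.0025))/2;print("tip",t,np.linalg.norm(t[:2]-L[:2]),np.arctan2(*(t-L)[1::-1]))
Y=cv2.inRange(h,(20,100,150),(35,255,255));Y2=cv2.inRange(h,(20,120,40),(35,255,255));ys,xs=np.nonzero(Y2);print("yel",xs.min(),xs.max(),ys.min(),ys.max())
print("handle near end", f(314.5,239,.0505), "far top edge?")
for yw in(yaw,-.44): print("grip",L[:2]-.035*np.array([np.cos(yw),np.sin(yw)]))
cv2.imwrite("pics/w2g.png",cv2.resize(im[80:250,240:390],(530,600),interpolation=2))
```

```text
321.5 338.5 [ -0. 158.] 17
line [ 0.4694 -0.0944  0.0065] 0.012679833061237775 -0.4434023753307562
tip [ 0.5184 -0.106   0.0025] 0.05036321942043492 -0.23275448501062285
yel 304 324 186 239
handle near end [ 0.4306 -0.0633  0.0505] far top edge?
grip [ 0.4378 -0.0794]
grip [ 0.4377 -0.0795]
```

View pics/w2g.png

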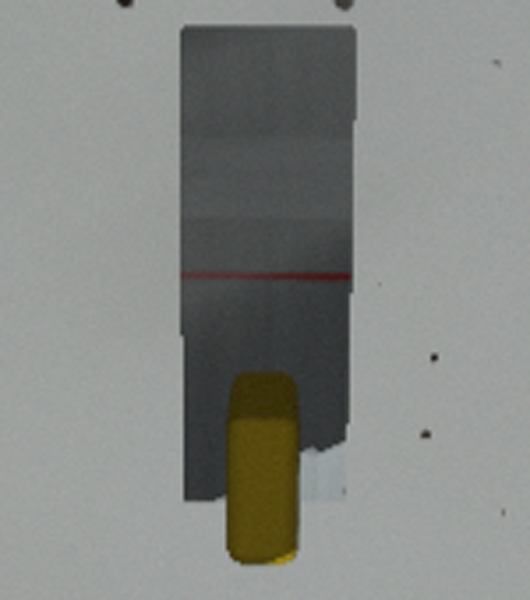

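Run:
```python
from h import *
np.set_printoptions(precision=4,suppress=True)
d=np.load("w2.npz");f=lambda x,y,z:wonz(d["K"],d["R"],d["o"],240+x/3.533-.4,80+y/3.529-.4,z)
a,c=f(181,275,.0065),f(351,276,.0065);L=(a+c)/2;e=a-c;print("line",L,np.linalg.norm(e),np.arctan2(-e[0],e[1]))
t=(f(181,26,.0025)+f(356,26,.0025))/2;r=(f(184,500,.0065)+f(347,500,.0065))/2
g=(t-r)[:2];yw=np.arctan2(g[1],g[0]);print("tip",t,"rear",r,np.linalg.norm(g),yw)
T=np.array([f(228,418,.0505),f(299,418,.0505),f(229,563,.0505),f(298,563,.0505)]);print(T,T.mean(0))
q=(T[0]+T[1]-T[2]-T[3])/2;print("handle",np.linalg.norm(q),np.linalg.norm(T[0]-T[1]),np.arctan2(q[1],q[0]))
print("grip from line",L[:2]-.035*np.array([np.cos(yw),np.sin(yw)]))
plan([*T.mean(0)[:2],.19],yw+np.pi/2)
```

```text
line [ 0.4744 -0.0843  0.0065] 0.03586831303915369 -0.449256586508134
tip [ 0.5191 -0.1062  0.0025] rear [ 0.4297 -0.0628  0.0065] 0.09934628049050542 -0.45223981898879795
[[ 0.4595 -0.0696  0.0505]
 [ 0.4538 -0.0816  0.0505]
 [ 0.4334 -0.0571  0.0505]
 [ 0.4277 -0.0691  0.0505]] [ 0.4436 -0.0693  0.0505]
handle 0.028870565359391972 0.013290087051895001 -0.4468119730161884
grip from line [ 0.4429 -0.069 ]
t 5.18 pos [ 0.4436 -0.0699  0.1904] F [-0.5 -0.3  0.3] w 1.005 shift [0.04, -0.03, -0.05, 0.012]
```

```bash
python3 -m crank '[[[3,0,-0.05,0.01],[7,0,-0.05,0.01],[11,-0.05,-0.05,0.01],[14,-0.05,-0.05,0.01],[15.5,-0.05,-0.05,0.01]]]'; python3 -m crank '[[[0,0,0,0]]]'; python3 -c "
from h import *
plan([.443,-.0692,.0295],-.45+np.pi/2)"
```

```text
time: 5.6
ee_pos: [0.4409, -0.0677, 0.0311]
tool_rot: [-0.595, -0.379, 0.602, -0.374]
wrist_force: [-1.2, 0.2, -0.9]
width: 1.001
time: 5.68
ee_pos: [0.4398, -0.0663, 0.0278]
tool_rot: [-0.593, -0.381, 0.603, -0.373]
wrist_force: [-0.7, 0.4, -0.1]
width: 0.998
t 5.68 pos [ 0.4398 -0.0663  0.0278] F [-0.7  0.4 -0.1] w 0.998 shift [-0.17, 0.41, 0.13, 0.004]
```

```bash
python3 -m crank '[[[-0.17,0.4,0.12,0],[-0.17,0.4,0.12,0],[-0.17,0.4,0.12,0]]]'; python3 -c "
from h import *
plan([.443,-.0692,.0295],-.45+np.pi/2)
print(Ro.from_quat(status.read_state()['tool_rot']).as_matrix())"
```

```text
time: 5.93
ee_pos: [0.4441, -0.0689, 0.0308]
tool_rot: [-0.594, -0.38, 0.603, -0.374]
wrist_force: [0.7, -0.2, 0.8]
width: 0.998
t 5.93 pos [ 0.4441 -0.0689  0.0308] F [ 0.7 -0.2  0.8] w 0.998 shift [0.14, -0.08, 0.07, 0.004]
[[-0.01552846  0.90212888 -0.43118714]
 [ 0.00105569 -0.4312241  -0.90224424]
 [-0.99987887 -0.01446566  0.00574387]]
```

```bash
python3 -m crank '[[[0.1,-0.05,0.05,0],[0.1,-0.05,0.05,0],[0.1,-0.05,0.05,0],[0.1,-0.05,0.05,0],[0.1,-0.05,0.05,0]]]' 0 100;  python3 -m crank '[[[0,0,0,0],[0,0,0,0],[0,0,0,0]]]'
python3 - <<'E'
from h import *
import cv2
plan([.443,-.0692,.0295],-.45+np.pi/2)
print(Ro.from_quat(status.read_state()['tool_rot']).as_matrix())
im,K,R,o=wcam();cv2.imwrite("pics/w3.png",im);np.savez("w3.npz",K=K,R=R,o=o)
E
```

```text
time: 6.35
ee_pos: [0.4435, -0.0692, 0.0301]
tool_rot: [-0.594, -0.38, 0.603, -0.374]
wrist_force: [-0.1, -0.3, 0.0]
width: 0.299
time: 6.6
ee_pos: [0.4436, -0.0693, 0.0304]
tool_rot: [-0.594, -0.38, 0.602, -0.374]
wrist_force: [-2.3, 0.3, 4.6]
width: 0.147
t 6.6 pos [ 0.4436 -0.0693  0.0304] F [-2.3  0.3  4.6] w 0.147 shift [0.09, -0.06, 0.02, 0.004]
[[-1.47729626e-02  9.02053338e-01 -4.31371689e-01]
 [ 8.61206831e-04 -4.31407129e-01 -9.02156941e-01]
 [-9.99890503e-01 -1.36990310e-02  5.59630689e-03]]
```

View pics/w3.png

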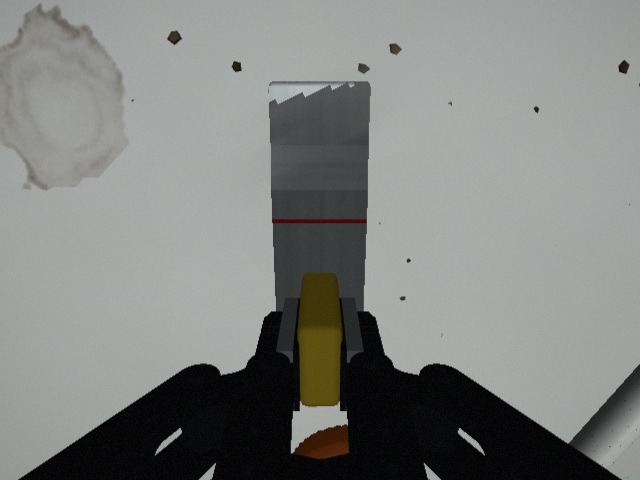

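```bash
python3 -m crank '[[[-0.5,0,0,0],[-1.5,0,0,0],[-3,0,0,0],[-4.5,0,0,0],[-5.5,0,0,0]]]';  python3 -m crank '[[[0,0,0,0],[0,0,0,0]]]'
python3 - <<'E'
from h import *
import cv2
plan([.4368,.1393,.085],.204+np.pi/2)
print(Ro.from_quat(status.read_state()['tool_rot']).as_matrix())
im,K,R,o=wcam();cv2.imwrite("pics/w4.png",im)
E
```

```text
time: 7.07
ee_pos: [0.4447, -0.0694, 0.0874]
tool_rot: [-0.594, -0.38, 0.602, -0.374]
wrist_force: [0.7, 0.2, 0.2]
width: 0.148
time: 7.23
ee_pos: [0.4451, -0.0695, 0.0881]
tool_rot: [-0.595, -0.379, 0.602, -0.375]
wrist_force: [0.8, -0.3, -2.3]
width: 0.148
t 7.23 pos [ 0.4451 -0.0695  0.0881] F [ 0.8 -0.3 -2.3] w 0.148 shift [0.33, -9.75, -18.48, -0.65]
[[-1.20744016e-02  9.02108511e-01 -4.31340287e-01]
 [ 2.97866824e-04 -4.31368469e-01 -9.02175790e-01]
 [-9.99927057e-01 -1.10217148e-02  4.93980794e-03]]
```

View pics/w4.png

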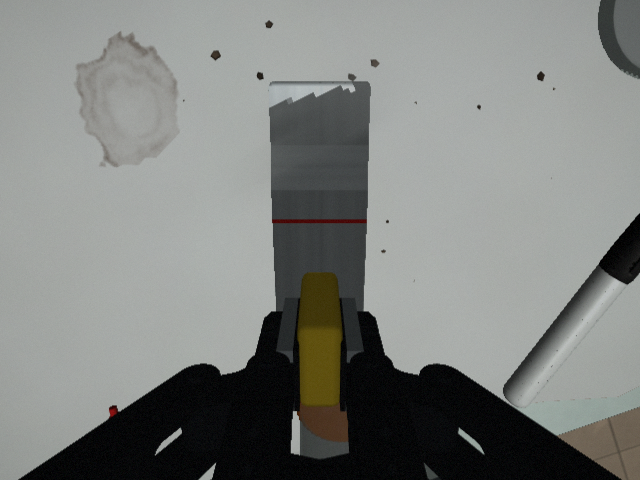

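```bash
python3 -m crank '[[[0,-1.2,-2.2,-0.08],[0,-2.8,-5.3,-0.18],[0,-4.6,-8.7,-0.29],[0,-6.3,-12,-0.4],[0,-7.8,-14.8,-0.5]]]';  python3 -c "
from h import *
plan([.4368,.1393,.085],.204+np.pi/2)"
```

```text
time: 7.7
ee_pos: [0.4373, 0.0997, 0.0865]
tool_rot: [0.482, 0.519, -0.488, 0.511]
wrist_force: [0.4, -0.9, -1.8]
width: 0.15
t 7.7 pos [0.4373 0.0997 0.0865] F [ 0.4 -0.9 -1.8] w 0.15 shift [0.15, 0.19, -3.96, -0.144]
```

```bash
python3 -m crank '[[[0.1,0.1,-2,-0.09],[0.1,0.2,-3.3,-0.14],[0.1,0.2,-3.96,-0.144],[0.1,0.2,-3.96,-0.144]]]';  python3 -c "
from h import *
plan([.4368,.1393,.06],.204+np.pi/2)
print(Ro.from_quat(status.read_state()['tool_rot']).as_matrix())"
```

```text
time: 8.03
ee_pos: [0.4365, 0.1401, 0.0847]
tool_rot: [0.443, 0.553, -0.45, 0.544]
wrist_force: [0.1, -0.1, -1.6]
width: 0.151
t 8.03 pos [0.4365 0.1401 0.0847] F [ 0.1 -0.1 -1.6] w 0.151 shift [2.47, 0.05, 0.1, -0.001]
[[-1.57069547e-02  9.79241181e-01  2.02089091e-01]
 [ 3.23145593e-04  2.02118985e-01 -9.79360920e-01]
 [-9.99876586e-01 -1.53174734e-02 -3.49111121e-03]]
```

```bash
python3 -m crank '[[[0.8,0.05,0.1,0],[1.8,0.05,0.1,0],[2.6,0.05,0.1,0],[2.9,0.05,0.1,0],[2.9,0.05,0.1,0]]]'; python3 -m crank '[[[0,0,0,0],[0,0,0,0]]]'
python3 - <<'E'
from h import *
import cv2
plan([.4368,.1393,.0553],.204+np.pi/2)
print(Ro.from_quat(status.read_state()['tool_rot']).as_matrix())
im,K,R,o=wcam();cv2.imwrite("pics/w5.png",im);np.savez("w5.npz",K=K,R=R,o=o)
im=imaging.camera("scene")["pixels"]
cv2.imwrite("pics/s5.png",cv2.resize(im[225:345,180:340],(800,600),interpolation=2))
E
```

```text
time: 8.45
ee_pos: [0.4362, 0.1385, 0.0543]
tool_rot: [0.443, 0.553, -0.451, 0.543]
wrist_force: [-0.0, -0.2, -2.0]
width: 0.148
time: 8.62
ee_pos: [0.4362, 0.1383, 0.0544]
tool_rot: [0.443, 0.553, -0.451, 0.543]
wrist_force: [-0.1, 0.7, -2.6]
width: 0.148
t 8.62 pos [0.4362 0.1383 0.0544] F [-0.1  0.7 -2.6] w 0.148 shift [-0.09, 0.07, -0.09, -0.002]
[[-1.77022160e-02  9.79580217e-01  2.00272890e-01]
 [-2.46261609e-04  2.00299999e-01 -9.79734581e-01]
 [-9.99843273e-01 -1.73927927e-02 -3.30452085e-03]]
```

View pics/w5.png

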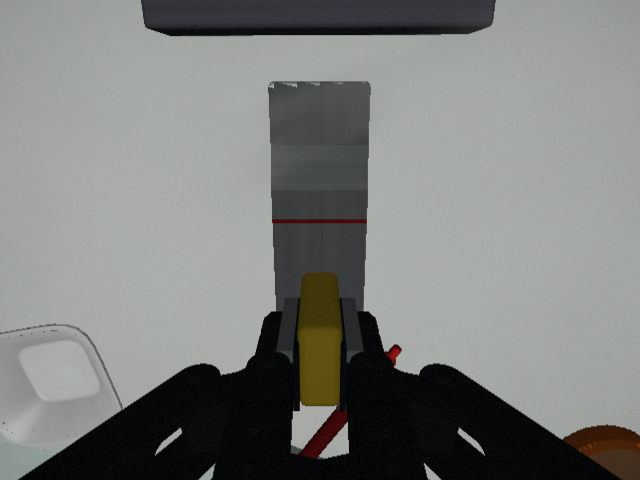

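View pics/s5.png

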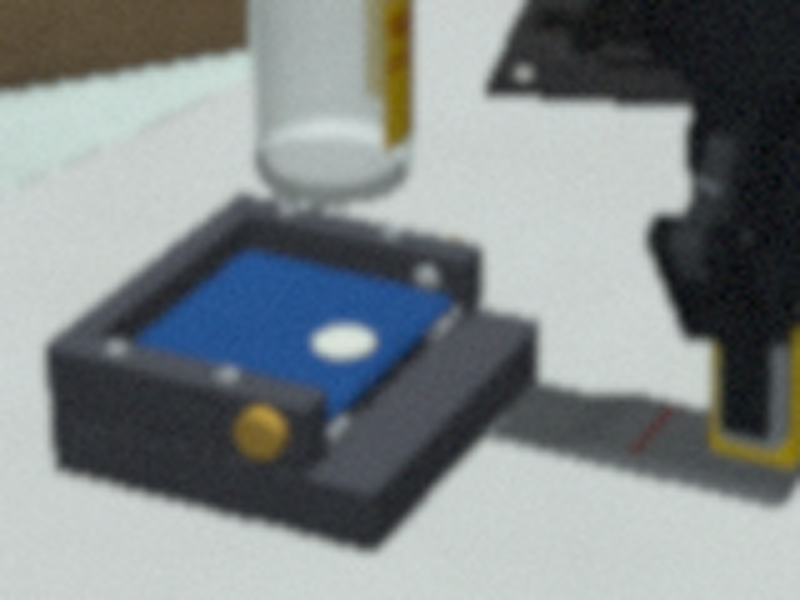

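```bash
python3 -m crank '[[[-0.16,0,-0.05,0],[-0.16,0,-0.05,0],[-0.18,0.8,-0.05,0],[-0.2,1.8,-0.05,0],[-0.21,2.2,-0.05,0]]]'; python3 -m crank '[[[0,0.3,0,0],[0,0.3,0,0],[0,0.3,0,0]]]'
python3 - <<'E'
from h import *
import cv2
u=np.array([.9793,.2026]);m=np.array([.5592,.1646]);g=m-.035*u
plan([*g,.0555],.204+np.pi/2)
print(Ro.from_quat(status.read_state()['tool_rot']).as_matrix())
im,K,R,o=wcam();cv2.imwrite("pics/w6.png",im);np.savez("w6.npz",K=K,R=R,o=o)
im=imaging.camera("scene")["pixels"]
cv2.imwrite("pics/s6.png",cv2.resize(im[225:345,180:340],(800,600),interpolation=2))
E
```

```text
time: 9.13
ee_pos: [0.4594, 0.1437, 0.0566]
tool_rot: [0.443, 0.552, -0.451, 0.543]
wrist_force: [0.3, -0.1, -2.1]
width: 0.148
time: 9.38
ee_pos: [0.4624, 0.1443, 0.0563]
tool_rot: [0.443, 0.552, -0.451, 0.543]
wrist_force: [-0.6, 0.8, -1.1]
width: 0.144
t 9.38 pos [0.4624 0.1443 0.0563] F [-0.6  0.8 -1.1] w 0.144 shift [-0.03, 6.39, -0.04, -0.002]
[[-1.69890465e-02  9.79531458e-01  2.00572917e-01]
 [-4.71359884e-05  2.00601084e-01 -9.79673008e-01]
 [-9.99855675e-01 -1.66531645e-02 -3.36184995e-03]]
```

View pics/w6.png

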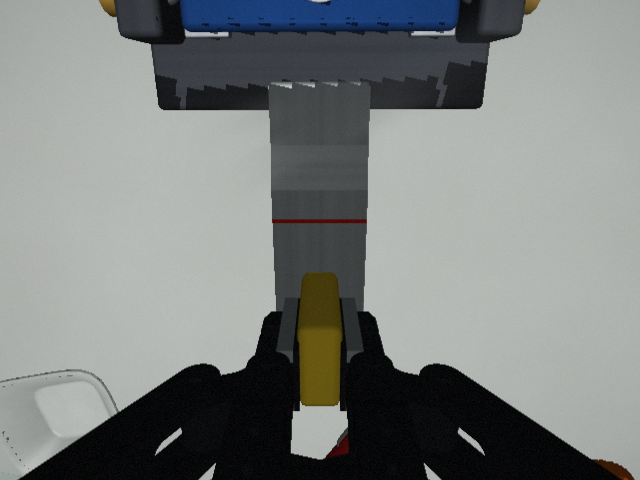

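View pics/s6.png

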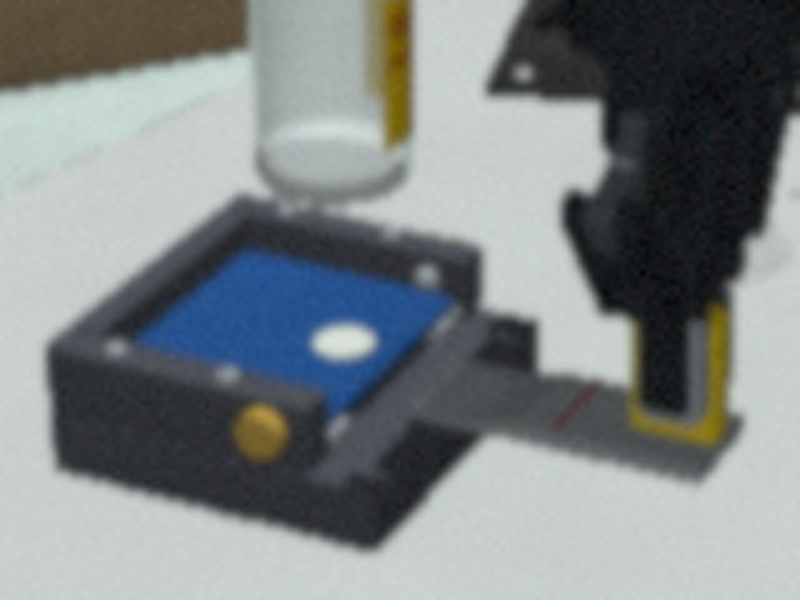

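```bash
python3 -m crank '[[[0.04,0.3,0,0],[0.07,0.8,0,0],[0.07,1.4,-0.02,0],[0.07,2.0,-0.03,0],[0.06,2.4,-0.03,0]]]'; python3 -m crank '[[[0,0.2,0,0],[0,0.2,0,0]]]'
python3 - <<'E'
from h import *
plan([.5249,.1575,.0549],.204+np.pi/2)
print(Ro.from_quat(status.read_state()['tool_rot']).as_matrix())
E
```

```text
time: 9.9
ee_pos: [0.4864, 0.1496, 0.0554]
tool_rot: [0.443, 0.552, -0.451, 0.543]
wrist_force: [-0.0, -1.2, -1.6]
width: 0.15
time: 10.07
ee_pos: [0.4889, 0.1501, 0.0553]
tool_rot: [0.443, 0.552, -0.451, 0.543]
wrist_force: [0.4, 0.7, -1.3]
width: 0.155
t 10.07 pos [0.4889 0.1501 0.0553] F [ 0.4  0.7 -1.3] w 0.155 shift [-0.02, 3.68, -0.01, -0.002]
[[-1.67259002e-02  9.79557821e-01  2.00466254e-01]
 [ 3.33535952e-05  2.00494847e-01 -9.79694756e-01]
 [-9.99860112e-01 -1.63795904e-02 -3.38612857e-03]]
```

```bash
python3 -m crank '[[[0,0.3,0,0],[0.02,0.7,0,0],[0.03,1.1,0,0],[0.03,1.3,0,0]]]'; python3 -m crank '[[[0,0.3,0,0],[0,0.5,0,0],[0,0.7,0,0]]]';  python3 - <<'E'
from h import *
plan([.5249,.1575,.0546],.204+np.pi/2)
E
```

```text
time: 10.4
ee_pos: [0.5021, 0.1528, 0.0548]
tool_rot: [0.443, 0.552, -0.451, 0.543]
wrist_force: [-0.5, 0.4, -0.5]
width: 0.152
time: 10.65
ee_pos: [0.5092, 0.1542, 0.0547]
tool_rot: [0.443, 0.552, -0.451, 0.543]
wrist_force: [-1.4, 0.1, -1.1]
width: 0.151
t 10.65 pos [0.5092 0.1542 0.0547] F [-1.4  0.1 -1.1] w 0.151 shift [-0.02, 1.6, -0.0, -0.002]
```

```bash
python3 -m crank '[[[0,0.25,0,0],[0,0.5,0,0],[0,0.5,0,0]]]'; python3 -m crank '[[[-0.01,0.2,0,0],[-0.01,0.4,0,0],[-0.01,0.6,0,0]]]';  python3 - <<'E'
from h import *
import cv2
plan([.5249,.1575,.0546],.204+np.pi/2)
im,K,R,o=wcam();cv2.imwrite("pics/w7.png",im);np.savez("w7.npz",K=K,R=R,o=o)
E
```

```text
time: 10.9
ee_pos: [0.5141, 0.1553, 0.0545]
tool_rot: [0.443, 0.553, -0.451, 0.543]
wrist_force: [-3.2, 0.5, 0.5]
width: 0.15
time: 11.15
ee_pos: [0.5198, 0.1565, 0.0546]
tool_rot: [0.443, 0.553, -0.451, 0.543]
wrist_force: [-5.5, -1.0, 1.0]
width: 0.152
t 11.15 pos [0.5198 0.1565 0.0546] F [-5.5 -1.   1. ] w 0.152 shift [-0.01, 0.52, 0.0, -0.002]
```

View pics/w7.png

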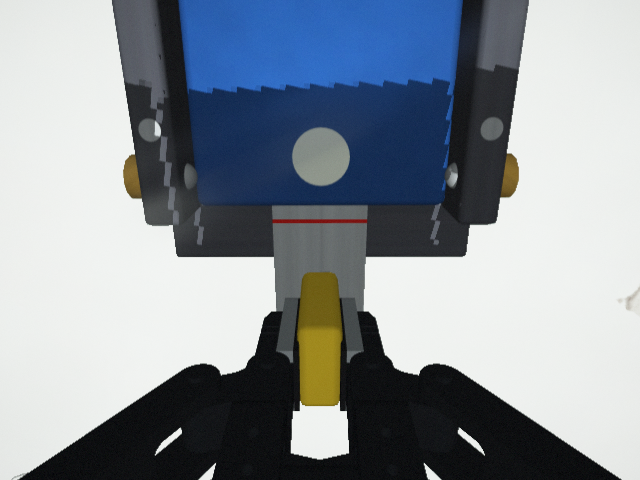

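```bash
cat > gap.py <<'E'
import sys
from h import *
import cv2
f=sys.argv[1];d=np.load(f+".npz");im=cv2.imread(f"pics/{f}.png").astype(int)
col=im[190:240,290:350].mean(1)
b=col[:,0]-col[:,2]; r=col[:,2]-col[:,1]
k=int(np.argmax(-np.diff(b)));ve=190+k+1-.5
rr=np.clip(r-10,0,None);vl=190+(rr*np.arange(50)).sum()/max(rr.sum(),1e-9)
print("edge v",ve,"line v",vl)
D=np.array([.9793,.2026]);m=np.array([.5592,.1646])
F=lambda v,z:(wonz(d["K"],d["R"],d["o"],319.5,v,z)[:2]-m)@D*1000
print("line x rel mouth mm",F(vl,.024+.0065))
for z in(.031,.0335,.036): print(z,"edge x",F(ve,z))
E
python3 gap.py w7
```

```text
edge v 218.5 line v 220.74180062708405
line x rel mouth mm -5.709724792484159
0.031 edge x -4.6547954665322555
0.0335 edge x -3.8612102213629966
0.036 edge x -3.067624976193732
```

```bash
sed -i 's/^k=int.*/k=int(np.argmax(np.abs(np.diff(b[:24]))));ve=190+k+.5/' gap.py; python3 gap.py w7; python3 -c "
import cv2
print(cv2.imread('pics/w7.png')[198:225,290:350].mean(1).round())"
```

```text
edge v 204.5 line v 220.74180062708405
line x rel mouth mm -5.709724792484159
0.031 edge x 0.8470688002866624
0.0335 edge x 1.549442273643665
0.036 edge x 2.251815747000559
[[ 82.  44.  20.]
 [ 82.  44.  20.]
 [ 80.  43.  20.]
 [ 76.  41.  19.]
 [ 73.  39.  19.]
 [ 67.  36.  17.]
 [ 63.  38.  23.]
 [ 85.  77.  69.]
 [105. 103.  98.]
 [109. 108. 103.]
 [109. 108. 103.]
 [108. 108. 102.]
 [109. 108. 103.]
 [109. 108. 103.]
 [108. 108. 102.]
 [108. 108. 103.]
 [108. 107. 102.]
 [108. 107. 102.]
 [108. 107. 102.]
 [108. 107. 102.]
 [108. 107. 102.]
 [ 55.  55. 114.]
 [ 16.  18. 122.]
 [ 16.  19. 123.]
 [ 21.  23. 122.]
 [ 91.  91. 109.]
 [108. 107. 102.]]
```

Run:
```python
from h import *
d=np.load("w7.npz");D=np.array([.9793,.2026]);m=np.array([.5592,.1646])
F=lambda u,v,z:((wonz(d["K"],d["R"],d["o"],u,v,z)[:2]-m)@D*1000).round(2)
print("sill",F(320,255.5,.024),F(320,256,.022),"wallends",F(170,223,.046),F(480,223,.046),"disc",F(321,157,.0365), "edge",[F(320,205,z) for z in(.033,.035)])
```

```text
sill -22.78 -23.84 wallends -1.43 -1.59 disc 19.48 edge [np.float64(1.22), np.float64(1.78)]
```

```bash
python3 -m crank '[[[-0.01,0.2,0,0],[-0.01,0.4,0,0],[-0.01,0.5,0,0],[-0.01,0.5,0,0]]]';  python3 - <<'E'
from h import *
import cv2
plan([.5249,.1575,.0546],.204+np.pi/2)
im,K,R,o=wcam();cv2.imwrite("pics/w8.png",im);np.savez("w8.npz",K=K,R=R,o=o)
cv2.imwrite("pics/w8z.png",cv2.resize(im[120:270,160:480],(800,375),interpolation=2))
print(im[198:225,290:350].mean(1).round())
im=imaging.camera("scene")["pixels"]
cv2.imwrite("pics/s8.png",cv2.resize(im[225:345,180:340],(800,600),interpolation=2))
E
```

```text
time: 11.53
ee_pos: [0.5252, 0.1576, 0.0545]
tool_rot: [0.443, 0.553, -0.451, 0.543]
wrist_force: [-3.3, -0.1, 0.2]
width: 0.151
t 11.53 pos [0.5252 0.1576 0.0545] F [-3.3 -0.1  0.2] w 0.151 shift [-0.01, -0.03, 0.0, -0.002]
[[107.  89.  73.]
 [103.  82.  65.]
 [ 96.  70.  52.]
 [ 86.  53.  32.]
 [ 82.  44.  21.]
 [ 81.  43.  20.]
 [ 82.  44.  21.]
 [ 81.  43.  20.]
 [ 81.  43.  20.]
 [ 81.  43.  20.]
 [ 81.  44.  20.]
 [ 81.  44.  20.]
 [ 81.  44.  21.]
 [ 81.  44.  21.]
 [ 81.  44.  20.]
 [ 81.  44.  21.]
 [ 83.  44.  20.]
 [ 81.  43.  20.]
 [ 78.  42.  19.]
 [ 74.  39.  18.]
 [ 68.  36.  17.]
 [ 61.  33.  15.]
 [ 34.  23.  79.]
 [ 17.  19. 116.]
 [ 23.  25. 121.]
 [ 91.  91. 108.]
 [108. 107. 102.]]
```

View pics/w8z.png

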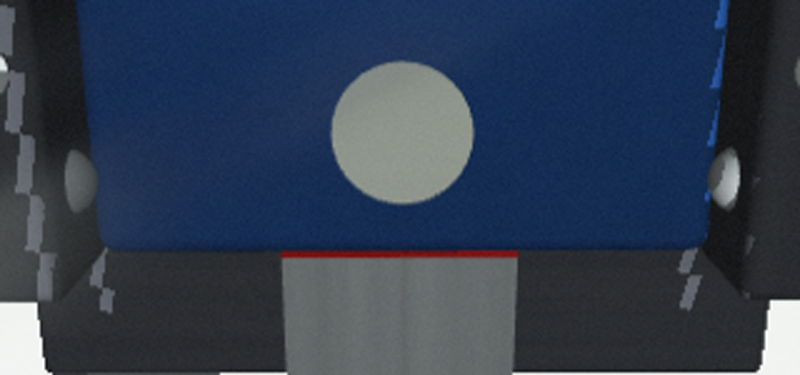

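View pics/s8.png

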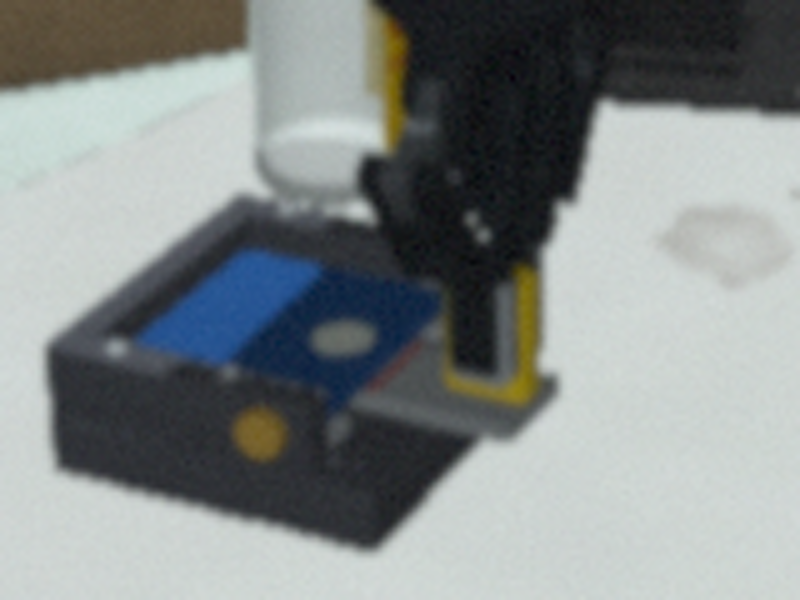

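```bash
python3 -m crank '[[[0,0.06,0,0],[0,0.14,0,0],[0,0.14,0,0]]]';  python3 - <<'E'
from h import *
import cv2
plan([.5249,.1575,.0546],.204+np.pi/2)
im,K,R,o=wcam();cv2.imwrite("pics/w9.png",im);np.savez("w9.npz",K=K,R=R,o=o)
cv2.imwrite("pics/w9z.png",cv2.resize(im[120:270,160:480],(800,375),interpolation=2))
print(im[212:228,290:350].mean(1).round())
im=imaging.camera("scene")["pixels"];cv2.imwrite("pics/s9f.png",im)
cv2.imwrite("pics/s9.png",cv2.resize(im[275:325,230:300],(800,571),interpolation=2))
im=imaging.camera("top")["pixels"];cv2.imwrite("pics/t9f.png",im)
E
```

```text
time: 11.88
ee_pos: [0.5265, 0.1578, 0.0545]
tool_rot: [0.443, 0.553, -0.451, 0.543]
wrist_force: [-4.6, -0.8, -0.2]
width: 0.152
t 11.88 pos [0.5265 0.1578 0.0545] F [-4.6 -0.8 -0.2] w 0.152 shift [-0.01, -0.17, -0.0, -0.002]
[[ 81.  43.  20.]
 [ 81.  44.  20.]
 [ 81.  44.  20.]
 [ 81.  44.  21.]
 [ 81.  43.  20.]
 [ 82.  44.  20.]
 [ 82.  44.  20.]
 [ 80.  42.  20.]
 [ 76.  40.  19.]
 [ 71.  38.  18.]
 [ 65.  35.  17.]
 [ 68.  49.  36.]
 [ 99.  95.  89.]
 [108. 107. 102.]
 [108. 107. 102.]
 [108. 107. 102.]]
```

View pics/w9z.png

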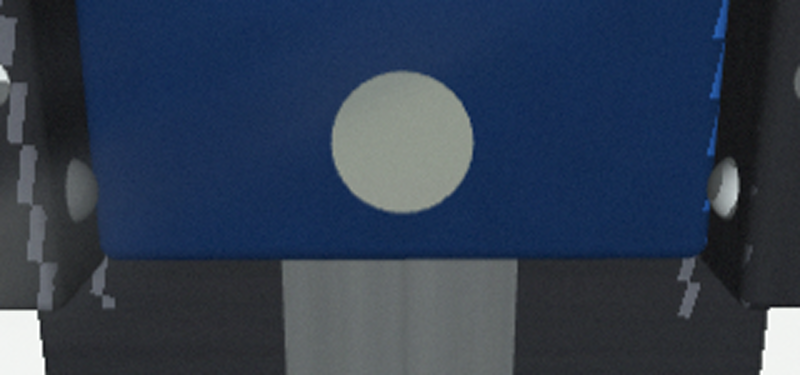

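View pics/s9.png

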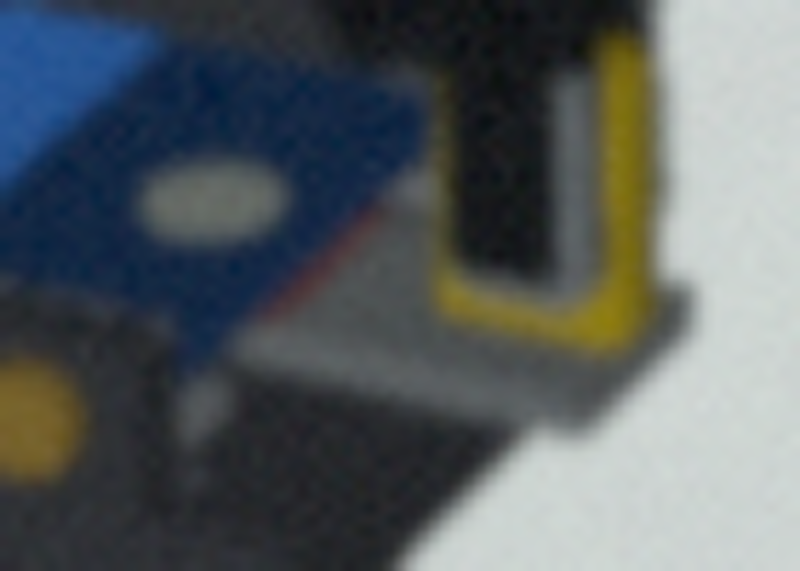

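View pics/t9f.png

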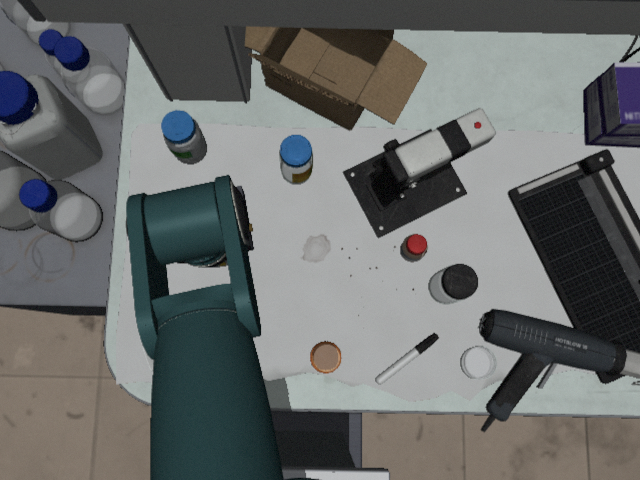

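Run:
```python
from h import *
for i in range(4): imaging.camera("top")
s=status.read_state();print(s["time"],s["ee_pos"],s["wrist_force"],np.abs(s["joint_vel"]).max(),s["width"])
im,K,R,o=wcam();print(im[220:227,290:350].mean(1).round())
s=status.read_state();print(s["ee_pos"],s["wrist_force"],np.abs(s["joint_vel"]).max())
```

```text
12.2333 [0.52650275 0.15782405 0.05446584] [-4.14406062 -0.53647156  1.06899207] 0.0029528667809225707 0.15018159006491535
[[ 77.  41.  19.]
 [ 72.  38.  18.]
 [ 65.  35.  17.]
 [ 68.  49.  35.]
 [ 98.  95.  89.]
 [108. 107. 102.]
 [108. 108. 103.]]
[0.52653036 0.15783382 0.05447448] [-4.53764433 -0.24991059  0.35918343] 0.0017663928528159091
```

Still, at the line, and held with a steady drag of about 4 N.

```bash
python3 -c "
from rig import finish_job
print(finish_job())"
```

```text
the job is handed in; nothing more can be done
None
```

I pressed the cover in, slid the step gauge under it, and handed the job in at about 12.3 s of the 45 s allowed, with the gauge still gripped by its handle.

- **Cover:** I pressed the white disc down with the shut fingers until they stopped at the seated height, with the top 35 mm above the bench. The push at that stop was about 22 N. I never read a snap force, because the catches gave way between readings. The pictures afterwards show the cover level, with the ball catches showing above it.
- **Gauge:** I gripped the handle at about 100 N. The blade went straight in on the cell's centre line. The push rose to about 5.5 N on the way in.
- **Last checks:**
  - The arm was still and the grip unchanged.
  - A steady push of 4 to 4.6 N remained against the cover.
  - By the wrist camera, allowing for the viewing angle, the red line is within about 0.5 mm of the cover's front edge. The scene camera shows it right along that edge.
  - The jars look unmoved in the top view.
- **Disagreement:** My first estimate of where the gap's mouth lies was 1 to 2 mm nearer the front than where the wrist camera saw the cover's edge. I set the line to the edge I could see.

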